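Set out the printing blocks by size

TASK

Get the bench ready for printing: put the four printing blocks into the four bays of the wooden block rest in order of size, the largest in the bay next to the colour tray and so on down to the smallest at the far end. Each block stands carved face down in the middle of its bay, its long side straight along the dividers; set it down rather than dropping it, because the carving chips, and never tip one over. Leave the white cup where it stands.

Things in the scene. Friction and masses are not known exactly. Their poses are not given: they have to be found in the camera images.
- block_a: The largest of four wooden printing blocks, carved face down: dark slab 112 x 78 mm from above, with a paler bar handle 69 mm long, 26 mm wide along the middle of its back. Origin: centre of the underside; x along slab and bar, y across the bar, z up. Slab top 34 mm, handle top 70 mm above the origin. Pinch the bar across its width. 0.04 to 0.36 kg. A half turn does not matter.
- block_b: The second largest of four wooden printing blocks, carved face down: dark slab 90 x 63 mm from above, with a paler bar handle 56 mm long, 26 mm wide along the middle of its back. Origin: centre of the underside; x along slab and bar, y across the bar, z up. Slab top 34 mm, handle top 70 mm above the origin. Pinch the bar across its width. 0.04 to 0.36 kg. A half turn does not matter.
- block_c: The third of four wooden printing blocks, carved face down: dark slab 70 x 49 mm from above, with a paler bar handle 43 mm long, 26 mm wide along the middle of its back. Origin: centre of the underside; x along slab and bar, y across the bar, z up. Slab top 34 mm, handle top 70 mm above the origin. Pinch the bar across its width. 0.04 to 0.36 kg. A half turn does not matter.
- block_d: The smallest of four wooden printing blocks, carved face down: dark slab 52 x 38 mm from above, with a paler bar handle 32 mm long, 26 mm wide along the middle of its back. Origin: centre of the underside; x along slab and bar, y across the bar, z up. Slab top 34 mm, handle top 70 mm above the origin. Pinch the bar across its width. 0.04 to 0.36 kg. A half turn does not matter.
- bay_1: Bay 1 of the fixed wooden block rest: pale slatted floor, 92 mm wide between dividers, 115 mm deep. Bays 1 to 4 run side by side, 98 mm apart, bay 1 at the robot's left. Origin: centre of the floor's top face, 30 mm above the table; x along the dividers, away from the robot; y along the row; z up. Dividers 6 mm thick rise 12 mm above the floor, the end boards 20 mm.
- bay_2: Bay 2 of the fixed wooden block rest: pale slatted floor, 92 mm wide between dividers, 115 mm deep. Bays 1 to 4 run side by side, 98 mm apart, bay 1 at the robot's left. Origin: centre of the floor's top face, 30 mm above the table; x along the dividers, away from the robot; y along the row; z up. Dividers 6 mm thick rise 12 mm above the floor, the end boards 20 mm.
- bay_3: Bay 3 of the fixed wooden block rest: pale slatted floor, 92 mm wide between dividers, 115 mm deep. Bays 1 to 4 run side by side, 98 mm apart, bay 1 at the robot's left. Origin: centre of the floor's top face, 30 mm above the table; x along the dividers, away from the robot; y along the row; z up. Dividers 6 mm thick rise 12 mm above the floor, the end boards 20 mm.
- bay_4: Bay 4 of the fixed wooden block rest: pale slatted floor, 92 mm wide between dividers, 115 mm deep. Bays 1 to 4 run side by side, 98 mm apart, bay 1 at the robot's left. Origin: centre of the floor's top face, 30 mm above the table; x along the dividers, away from the robot; y along the row; z up. Dividers 6 mm thick rise 12 mm above the floor, the end boards 20 mm.
- colour_tray: Fixed empty dark wooden tray with a bamboo lattice, 220 (x) x 190 (y) x 45 mm high, beyond one end of the rest (either), its centre 168 mm from the nearest bay's. Origin: centre of its underside. At the other end: a pale brush caddy, 140 x 190 x 50 mm high. A tin (85 mm high) and a small brush lie behind the rest, seen from the robot.
- cup: A white handleless ceramic cup, 72 mm across the rim, 62 mm high, standing loose among the blocks. Origin: centre of its underside.
Not all that is in view belongs to the job. Leave any orange or pink look-alike of the block_d alone.

How it is judged:
By the outcome, as a careful person would: the job done as asked, in the order asked, and still so for the second after the job is handed in, with the robot touching nothing.
It also fails if it takes over 115 s, if anything falls off the work surface, if the arm or the gripper's body presses on something with over 40 N, if the wrist force passes 120 N, or if a joint passes its speed limit or range.

ROBOT

A 7-joint arm with a two-finger parallel gripper is mounted at the origin on the work surface. World frame = base frame: x ahead of the robot, y to its left, z up, the work surface at z = 0. Lengths are in m, angles in rad, forces in N, time in s.
With the tool pointing down it reaches from about 0.35 to 0.9 m from the base axis. Payload 8.1 kg.
Tool frame: the origin (TCP) lies at the very end of the fingers, on their centre line; the grasp point (between the pads) lies 19 mm behind it; z points along the fingers, y is the line along which they close (so a half turn about z gives the same grasp; the last joint's range is limited). The gripper opens to 85 mm and grips with 20 to 120 N. Pads are 22 mm wide; open, the fingers measure 114 mm over their backs; the gripper's body (76 mm by 85 mm) begins 54 mm behind the grasp point. The pads swing forward as they close: fully open they stand 13 mm farther back than shut.
Start: joints at [1.018, 0.434, 0.025, 1.573, -0.012, 1.134, -0.075], TCP at [0.272, -0.563, 0.206] pointing down, gripper open.
Joint ranges: [-2.62, 2.62], [-0.44, 2.09], [-1.27, 1.32], [0.08, 2.57], [-1.32, 4.46], [0.12, 2], [-2.74, 2.74]. Speed limits (rad/s): [2.22, 2.22, 3.01, 3.01, 3.14, 3.14, 3.14].

INTERFACE

Orientations are given as a unit quaternion [w, x, y, z].
In Python, from bench import bot, viewer gives the robot as it stands.
- The arm moves only by the tool step_arm, never from a script. Its argument "increments" is text: rows parted by semicolons, each of 4 numbers parted by spaces: the shift along the tool's x, y, z in mm, then the turn about the tool's z in rad. A call has 1 to 5 rows; each row is the pose to reach, as a shift and turn from the pose commanded when the call began, along the tool's axes at that moment; what a row does not reach only later rows make up. A row lasts 1/10 s, in which the tool goes at most 50 mm and 8.59 degrees, less where a joint would pass 70% of its speed; a pose out of reach is approached as far as the arm can. A call with a gripper value outside its range is refused whole. "jaw" is the closure, from 0 (fully open) to 1 (shut), set as the call begins (left out, the last holds). The fingers move at their own pace and stop on an object; the grip force is fixed at half the most. Time passes only in rows, so rows that repeat a pose let the fingers close. It gives the time, the measured TCP pose, the force, the opening and the grip force at its end, in the units of the state.
- bot.get_state(): the state, without advancing time (a new reading comes with each control period).
- viewer.read_camera(name): name is "scene" or "top" or "wrist"; returns a dict with "frame" (420x560x3 uint8, blue, green, red), "intrinsics" (3x3 intrinsics, pixels), "k1" (the pictures are not rectified: a ray, as slopes to the right and down, at radius r is drawn at 1 + k1 r^2 times it, then the intrinsics apply), "xyz" and "attitude" of the camera in the world. Camera axes: x right, y down, z forward; pixel columns grow to the right and rows downward; lengths in m; the calibration is good to about 2 mm. A picture is of the moment at which its call begins. There is no depth.
- bot.close_job(): hands the job in; it is judged then, once.
The state is a dict: "clock": time; "joint_pos": joint angles; "qd": joint speeds; "joint_efforts": joint torques, N m; "eef_pos": TCP position; "tool_rot": TCP orientation; "force": force on the tool from outside, world axes, zero at the start; "moment": the same for the moment, N m; "opening": finger opening in m; "finger_force": force on a finger pad.
Only numpy, scipy, OpenCV 4.12 (cv2) and the standard library are available. Lean on these libraries where they do the work, as an engineer would, in place of code of your own. Each camera call takes 0.05 s, during which the arm holds its last target. There are 200 camera calls.

## Working session

There is one attempt and no reset: what is moved stays moved. The work goes in short steps, Python scripts to look and compute and a tool call to move; the robot and the scene stay as the last step left them, time stands still between calls to the robot, and variables do not carry over. Pictures are saved under pics/ and viewed, at most 14 in all, crops included, and the job is handed in when it is done.

Besides the shell and the picture viewer there is one more tool, called in YAML: its name, and indented under it one key for each argument. step_arm: Moves the arm, as the interface text tells. Its arguments: {"type":"object","properties":{"increments":{"type":"string"},"jaw":{"type":"number"}},"required":["increments"]}

```bash
ls; mkdir -p pics; python3 - <<'E'
from bench import bot, viewer
import cv2
s=bot.get_state(); print({k:s[k] for k in('clock','eef_pos','tool_rot','opening','force')})
for n in('top','scene'):
    r=viewer.read_camera(n); cv2.imwrite(f'pics/{n}0.png',r['frame']); print(n,r['intrinsics'],r['k1'],r['xyz'],r['attitude'])
E
```

```text
pics
{'clock': 0.0, 'eef_pos': array([ 0.27146119, -0.56236713,  0.2053089 ]), 'tool_rot': array([-7.56686242e-04,  9.74822872e-01,  2.22979218e-01, -2.54023944e-04]), 'opening': 0.0855281634554618, 'force': array([-0.18946138,  0.34160081,  0.1420428 ])}
top [[391.4699726    0.         277.08800102]
 [  0.         391.4699726  210.61158947]
 [  0.           0.           1.        ]] 0.003471469874845168 [ 0.32810481 -0.00313378  1.04665628] [ 0.06445586 -0.69941704  0.70940586 -0.05834873]
scene [[524.48749338   0.         292.081706  ]
 [  0.         524.48749338 205.01444073]
 [  0.           0.           1.        ]] 0.0025123296752827674 [ 1.38902042 -0.36561676  0.85163578] [-0.35542657  0.75644854  0.49749452 -0.23228596]
```

View pics/top0.png

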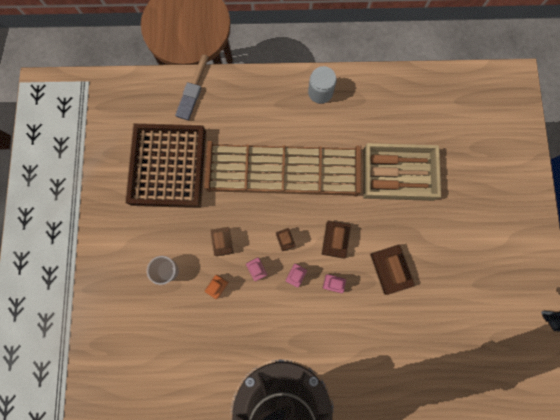

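View pics/scene0.png

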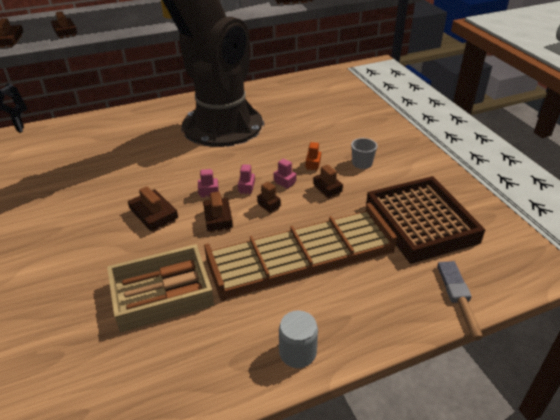

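```bash
cat > h.py <<'E'
import numpy as np, cv2
from scipy.spatial.transform import Rotation as R
from bench import bot, viewer
def rot(q): return R.from_quat([q[1],q[2],q[3],q[0]])
def cast(r,px,z):
    K=r['intrinsics']; px=np.atleast_2d(np.asarray(px,float))
    p=cv2.undistortPoints(px[:,None],K,np.array([r['k1'],0,0,0]))[:,0]
    d=rot(r['attitude']).apply(np.c_[p,np.ones(len(p))]); o=np.asarray(r['xyz'])
    return o+d*((z-o[2])/d[:,2])[:,None]
def proj(r,P):
    c=rot(r['attitude']).inv().apply(np.atleast_2d(P)-r['xyz']); c=c[:,:2]/c[:,2:]
    c=c*(1+r['k1']*(c**2).sum(1,keepdims=True)); K=r['intrinsics']
    return c*[K[0,0],K[1,1]]+K[:2,2]
E
python3 - <<'E'
from h import *
r=viewer.read_camera('top'); f=r['frame']
print(cast(r,[[393,270],[337,239],[222,242],[286,239],[208,168],[361,170]],0.05).round(3))
c=f[215:300,195:420]; cv2.imwrite('pics/crop.png',cv2.resize(c,None,fx=3.5,fy=3.5,interpolation=cv2.INTER_CUBIC))
h=cv2.cvtColor(f,cv2.COLOR_BGR2HSV)
for p in [(393,262),(384,278),(397,266),(338,235),(328,245),(220,238),(230,250),(287,238),(300,215),(208,168),(230,168)]: print(p,h[p[1],p[0]])
E
```

```text
[[ 0.348 -0.285  0.05 ]
 [ 0.428 -0.147  0.05 ]
 [ 0.424  0.146  0.05 ]
 [ 0.429 -0.017  0.05 ]
 [ 0.62   0.185  0.05 ]
 [ 0.608 -0.218  0.05 ]]
(393, 262) [ 11 139 125]
(384, 278) [ 12 136  71]
(397, 266) [ 12 135 121]
(338, 235) [ 12 144 119]
(328, 245) [ 12 135  72]
(220, 238) [ 13 126 127]
(230, 250) [ 11 129  73]
(287, 238) [ 12 137 121]
(300, 215) [ 14 105 160]
(208, 168) [ 12 145 118]
(230, 168) [ 19  86 175]
```

View pics/crop.png

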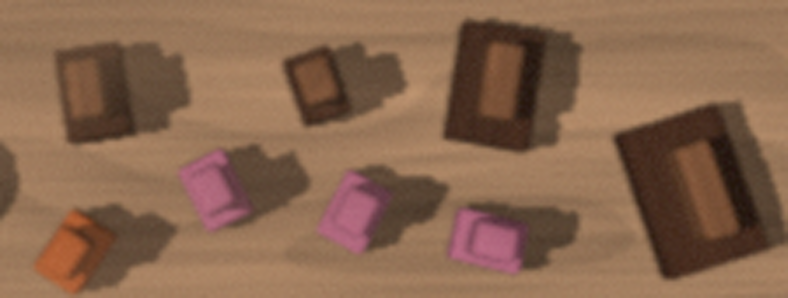

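```bash
cat >> h.py <<'E'
SZ=dict(a=(69,112,78),b=(56,90,63),c=(43,70,49),d=(32,52,38))
def handle(r,seed,z=0.07,lo=98,hi=150,win=70,k=4):
    x0,y0=int(max(seed[0]-win,0)),int(max(seed[1]-win,0))
    f=r['frame'][y0:y0+2*win,x0:x0+2*win]; g=cv2.GaussianBlur(cv2.resize(f,None,fx=k,fy=k,interpolation=cv2.INTER_CUBIC),(5,5),0)
    h=cv2.cvtColor(g,cv2.COLOR_BGR2HSV); m=cv2.inRange(h,(5,112,lo),(20,255,hi))
    m=cv2.morphologyEx(m,cv2.MORPH_OPEN,np.ones((5,5)))
    n,l,st,ce=cv2.connectedComponentsWithStats(m)
    s=(np.array(seed)-[x0,y0])*k; L=l[int(s[1]),int(s[0])]
    if L==0: return None
    cs,_=cv2.findContours((l==L).astype(np.uint8),cv2.RETR_EXTERNAL,cv2.CHAIN_APPROX_NONE)
    c=max(cs,key=cv2.contourArea)[:,0]; px=(c+.5)/k-.5+[x0,y0]
    W=cast(r,px,z)[:,:2]; (cx,cy),(w,hh),a=cv2.minAreaRect((W*1000).astype(np.float32))
    if w<hh: w,hh,a=hh,w,a+90
    return cx,cy,w,hh,(a+90)%180-90
E
python3 - <<'E'
from h import *
r=viewer.read_camera('top')
for n,s in dict(a=(397,268),b=(338,237),c=(219,239),d=(285,238)).items(): print(n,np.round(handle(r,s),1),SZ[n])
# rest: pale slat mask
f=r['frame'];h=cv2.cvtColor(f,cv2.COLOR_BGR2HSV); m=cv2.inRange(h,(15,50,165),(24,120,255)); m[:, :205]=0; m[:,365:]=0; m[:140]=0; m[200:]=0
ys,xs=np.nonzero(m); W=cast(r,np.c_[xs,ys],0.03)[:,:2]*1000
(c,wh,a)=cv2.minAreaRect(W.astype(np.float32)); print('slats',c,wh,a,len(W))
d=cv2.inRange(h,(5,110,0),(17,255,140)); d[:, :206]=0; d[:,364:]=0; d[:138]=0; d[202:]=0
d=cv2.morphologyEx(d,cv2.MORPH_OPEN,np.ones((3,2)))
c=cv2.resize(f[130:215,195:375],None,fx=4.4,fy=4.4,interpolation=cv2.INTER_CUBIC);cv2.imwrite('pics/rest.png',c)
E
```

```text
a [ 349.6 -286.8   66.    25.5   17.2] (69, 112, 78)
b [ 429.2 -145.6   53.    23.7  -10. ] (56, 90, 63)
c [428.3 154.7  43.6  30.1   6.3] (43, 70, 49)
d [430.7 -13.8  29.2  23.1  18.4] (32, 52, 38)
slats (634.6765747070312, -18.34490966796875) (365.7251281738281, 136.95448303222656) 87.3592300415039 2738
```

View pics/rest.png

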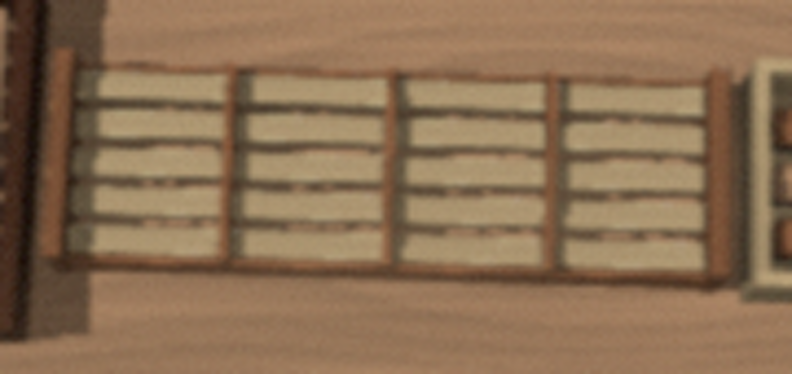

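```bash
cat >> h.py <<'E'
def go(x,y,z,yaw):
    """increments tool frame mm + turn, to world mm target, tool x at yaw deg (mod 180)"""
    s=bot.get_state(); T=rot(s['tool_rot']); p=np.array(s['eef_pos'])*1000
    d=T.inv().apply(np.array([x,y,z])-p); X=T.apply([1,0,0]); c=np.degrees(np.arctan2(X[1],X[0]))
    t=-np.radians((yaw-c+90)%180-90)
    print('t',round(s['clock'],2),'eef',p.round(1),'yaw',round(c,1),'| inc',d.round(1),round(t,3))
E
python3 - <<'E'
from h import *
r=viewer.read_camera('top')
q=lambda L:np.array(L)/4.4+[195-.4,130-.4]
for n,z,L in (('d12',.042,[(234,68),(224,262)]),('d23',.042,[(393,73),(388,268)]),('d34',.042,[(553,78),(549,272)]),('L',.05,[(64,50),(54,258)]),('R',.05,[(720,72),(716,285)])):
    W=cast(r,q(L),z)[:,:2]*1000; d=W[0]-W[1]; print(n,W.round(1).tolist(),'mid',W.mean(0).round(1),'ang',np.degrees(np.arctan2(d[1],d[0])).round(1),np.hypot(*d).round(1))
f=r['frame'];h=cv2.cvtColor(f,cv2.COLOR_BGR2HSV); m=cv2.inRange(h,(15,50,150),(26,130,255))
for x0,x1 in((215,244),(254,281),(290,317),(326,353)):
    k=np.zeros_like(m);k[143:196,x0:x1]=m[143:196,x0:x1]; ys,xs=np.nonzero(k)
    W=cast(r,np.c_[xs,ys],0.03)[:,:2]*1000; print(np.percentile(W,1,0).round(1),np.percentile(W,99,0).round(1),cv2.minAreaRect(W.astype(np.float32)))
go(350,-287,205,17.2)
E
```

```text
d12 [[684.6, 80.7], [563.3, 86.8]] mid [624.   83.8] ang -2.8 121.5
d23 [[679.8, -16.3], [558.1, -11.3]] mid [618.9 -13.8] ang -2.3 121.8
d34 [[675.0, -113.6], [554.1, -107.3]] mid [ 614.6 -110.4] ang -3.0 121.0
L [[694.9, 183.4], [565.4, 187.2]] mid [630.2 185.3] ang -1.7 129.6
R [[674.3, -213.5], [542.9, -204.7]] mid [ 608.6 -209.1] ang -3.8 131.7
[572.3  94.6] [684.5 164.4] ((626.0131225585938, 130.71334838867188), (138.765869140625, 72.14811706542969), 0.09643280506134033)
[568.   -5.3] [682.8  65.1] ((620.111083984375, 30.453170776367188), (70.60645294189453, 141.72154235839844), 89.16338348388672)
[ 563.9 -102.2] [675.7 -31.3] ((628.127685546875, -67.07926177978516), (70.40599060058594, 128.24176025390625), 88.91130065917969)
[ 559.7 -198.9] [ 673.9 -127.4] ((624.6857299804688, -163.62539672851562), (70.21463012695312, 130.8485107421875), 88.00531005859375)
t 0.25 eef [ 271.6 -562.6  205.7] yaw 25.8 | inc [ 190.4 -214.1    0.9] 0.15
```

step_arm:
  increments: "30 -34 0 0.05; 65 -73 0 0.1; 98 -110 0 0.15; 130 -146 0 0.15; 160 -180 0 0.15"

```text
clock: 0.75
eef_pos: [0.3379, -0.3288, 0.2062]
tool_rot: [0.0, 0.989, 0.15, 0.0]
force: [1.5, -0.8, -0.0]
opening: 0.0855
finger_force: 0.0
```

step_arm:
  increments: "20 -22 0 0; 30 -34 0 0; 30 -34 0 0"

```text
clock: 1.05
eef_pos: [0.3572, -0.2876, 0.2063]
tool_rot: [-0.0, 0.988, 0.151, 0.0]
force: [0.2, -0.6, 0.2]
opening: 0.0853
finger_force: 0.0
```

```bash
python3 - <<'E'
from h import *
r=viewer.read_camera('wrist'); cv2.imwrite('pics/w1.png',r['frame']); print(r['xyz'],r['attitude'],r['intrinsics'][0,0])
go(350,-287,205,17.2)
p=proj(r,[.35,-.287,.07])[0]; print(p, cv2.cvtColor(r['frame'],cv2.COLOR_BGR2HSV)[int(p[1]),int(p[0])])
print(handle(r,p,win=150,k=2))
E
```

```text
[ 0.4236068  -0.26553307  0.37391913] [ 0.11241704  0.79852038 -0.58557909 -0.08261196] 357.93913261831284
t 1.1 eef [ 356.5 -289.4  206.3] yaw 17.3 | inc [-5.5 -4.2  1.3] 0.002
[276.23507183 196.28647631] [ 13 128 120]
(349.8634033203125, -286.92340087890625, 65.82019805908203, 22.5039119720459, 16.8380184173584)
```

View pics/w1.png

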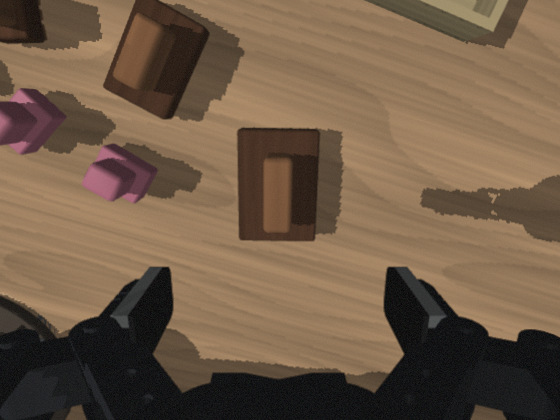

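step_arm:
  increments: "-6 -3 30 0; -6 -3 75 0; -6 -3 115 0; -6 -3 140 0; -6 -3 150 0"

```text
clock: 1.6
eef_pos: [0.3475, -0.2893, 0.0538]
tool_rot: [-0.001, 0.989, 0.148, -0.002]
force: [0.1, 0.5, -0.4]
opening: 0.0853
finger_force: 0.0
```

```bash
python3 - <<'E'
from h import *
go(350,-287,40,17)
E
```

```text
t 1.6 eef [ 347.5 -289.3   53.8] yaw 17.1 | inc [ 3.1 -1.4 13.8] 0.001
```

step_arm:
  increments: "1 -1 8 0; 2 -1 14 0; 2 -1 14 0"

```text
clock: 1.9
eef_pos: [0.3516, -0.2876, 0.0423]
tool_rot: [0.0, 0.989, 0.149, 0.0]
force: [-0.6, 0.5, 0.3]
opening: 0.0853
finger_force: 0.0
```

step_arm:
  increments: "0 0 0 0; 0 0 0 0; 0 0 0 0; 0 0 0 0; 0 0 0 0"
  jaw: 1

```text
clock: 2.4
eef_pos: [0.3517, -0.2879, 0.0426]
tool_rot: [0.001, 0.989, 0.149, 0.001]
force: [0.5, -1.1, 4.9]
opening: 0.023
finger_force: 58.6
```

step_arm:
  increments: "0 0 0 0; 0 0 0 0; 0 0 -5 0; 0 0 -15 0; 0 0 -30 0"

```text
clock: 2.9
eef_pos: [0.3502, -0.2863, 0.0721]
tool_rot: [-0.001, 0.989, 0.149, -0.001]
force: [-0.6, 0.4, -3.1]
opening: 0.0227
finger_force: 59.1
```

```bash
python3 - <<'E'
from h import *
go(627,133,205,-2.7)
E
```

```text
t 2.9 eef [ 350.2 -286.3   72.1] yaw 17.2 | inc [ 388.1 -319.1 -132.8] 0.347
```

step_arm:
  increments: "0 0 -30 0; 5 -5 -65 0; 30 -25 -95 0.03; 65 -53 -105 0.06; 105 -86 -105 0.1"

```text
clock: 3.4
eef_pos: [0.4261, -0.1754, 0.1796]
tool_rot: [0.001, 0.995, 0.098, 0.002]
force: [1.7, -1.2, -4.6]
opening: 0.0226
finger_force: 59.3
```

step_arm:
  increments: "39 -32 0 0.05; 78 -64 0 0.1; 117 -96 0 0.15; 156 -128 0 0.2; 190 -156 0 0.24"

```text
clock: 3.9
eef_pos: [0.5807, 0.0174, 0.1774]
tool_rot: [-0.0, 1.0, -0.021, -0.0]
force: [1.0, -1.1, -3.2]
opening: 0.0225
finger_force: 59.4
```

step_arm:
  increments: "33 -27 0 0; 60 -49 0 0; 80 -66 0 0; 88 -73 0 0; 88 -73 0 0"

```text
clock: 4.4
eef_pos: [0.671, 0.0857, 0.1766]
tool_rot: [-0.0, 1.0, -0.019, -0.001]
force: [0.0, 0.4, -3.1]
opening: 0.0226
finger_force: 59.4
```

```bash
python3 - <<'E'
from h import *
go(627,133,120,-2.7)
r=viewer.read_camera('wrist'); cv2.imwrite('pics/w2.png',r['frame'])
E
```

```text
t 4.4 eef [671.   85.7 176.6] yaw -2.2 | inc [-45.7 -45.6  56.7] 0.009
```

View pics/w2.png

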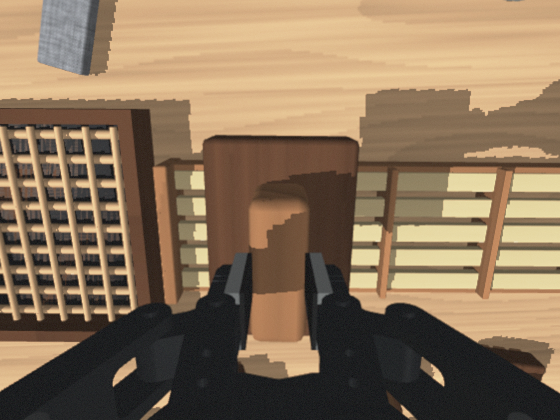

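```bash
python3 - <<'E'
from h import *
r=viewer.read_camera('wrist'); 
for n,z,L in (('L',.05,[(166,165),(172,300)]),('d23',.042,[(392,172),(384,293)]),('d34',.042,[(504,172),(488,293)])):
    W=cast(r,L,z)[:,:2]*1000; d=W[0]-W[1]; print(n,W.round(1).tolist(),'mid',W.mean(0).round(1),'ang',np.degrees(np.arctan2(d[1],d[0])).round(1),np.hypot(*d).round(1))
print('slat edges', cast(r,[(430,173),(430,288),(190,170),(190,288)],.03)[:,:2].round(4)*1000)
E
```

```text
L [[695.6, 176.9], [570.3, 187.2]] mid [632.9 182. ] ang -4.7 125.8
d23 [[681.0, -12.8], [565.3, -11.0]] mid [623.1 -11.9] ang -0.9 115.7
d34 [[677.3, -108.8], [561.3, -109.6]] mid [ 619.3 -109.2] ang 0.4 116.0
slat edges [[676.4 -50.4]
 [562.  -59.6]
 [687.3 162.6]
 [571.2 175.1]]
```

step_arm:
  increments: "-12 -12 10 0; -28 -28 20 0.01; -42 -42 30 0.01; -46 -46 40 0.01; -46 -46 40 0.01"

```text
clock: 5.0
eef_pos: [0.6254, 0.1314, 0.1362]
tool_rot: [0.001, 1.0, -0.025, -0.001]
force: [-0.6, 0.2, -3.7]
opening: 0.0225
finger_force: 59.4
```

```bash
python3 - <<'E'
from h import *
go(627,133,75,-2.7)
E
```

```text
t 5.0 eef [625.4 131.4 136.2] yaw -2.9 | inc [ 1.7 -1.8 61.2] -0.003
```

step_arm:
  increments: "3 -2 15 0; 3 -2 35 0; 3 -2 50 0; 3 -2 57 0; 3 -2 59 0"

```text
clock: 5.5
eef_pos: [0.63, 0.1333, 0.0769]
tool_rot: [0.0, 1.0, -0.025, -0.001]
force: [-1.0, -0.5, -3.6]
opening: 0.0226
finger_force: 59.4
```

step_arm:
  increments: "0 0 1 0; 0 0 2 0; 0 0 3 0; 0 0 3 0"

```text
clock: 5.9
eef_pos: [0.6305, 0.1341, 0.0755]
tool_rot: [-0.0, 1.0, -0.025, 0.0]
force: [-0.2, -0.9, -3.0]
opening: 0.0225
finger_force: 59.4
```

```bash
python3 - <<'E'
from h import *
go(628.5,133.5,72.5,-2.7); print(bot.get_state()['force'])
E
```

```text
t 5.9 eef [630.5 134.1  75.5] yaw -2.9 | inc [-1.9  0.7  3. ] -0.003
[-0.17030683 -0.87261422 -3.04932704]
```

step_arm:
  increments: "-2 1 1 0; -2 1 2 0; -2 1 3 0; -2 1 3 0"

```text
clock: 6.3
eef_pos: [0.6281, 0.1325, 0.0728]
tool_rot: [0.0, 1.0, -0.025, 0.0]
force: [-3.7, -1.7, 5.8]
opening: 0.0228
finger_force: 61.0
```

step_arm:
  increments: "0 0 0 0; 0 0 0 0; 0 0 0 0; 0 0 -5 0; 0 0 -20 0"
  jaw: 0.2

```text
clock: 6.8
eef_pos: [0.6272, 0.1329, 0.0915]
tool_rot: [0.0, 1.0, -0.025, -0.001]
force: [0.7, -0.6, 0.3]
opening: 0.0683
finger_force: 0.0
```

step_arm:
  increments: "0 0 -40 0; 0 0 -75 0; -20 0 -100 0; -50 0 -110 0; -80 0 -110 0"

```text
clock: 7.3
eef_pos: [0.5489, 0.1378, 0.2054]
tool_rot: [-0.001, 1.0, -0.025, 0.002]
force: [-0.1, 0.8, -0.3]
opening: 0.0686
finger_force: 0.0
```

```bash
python3 - <<'E'
from h import *
r=viewer.read_camera('wrist'); cv2.imwrite('pics/w3.png',r['frame'])
p=proj(r,[.628,.1335,.1])[0]; print(p, handle(r,p,z=.1,win=130,k=2,hi=255))
t=viewer.read_camera('top')
print('b',handle(t,(338,237)))
go(429,-145.6,205,-10)
E
```

```text
[280.25727722  91.85417845] (625.36962890625, 133.61729431152344, 67.3467788696289, 24.820350646972656, -3.4538192749023438)
b None
t 7.4 eef [545.4 138.1 204.2] yaw -2.7 | inc [-102.6  289.    -1. ] 0.127
```

View pics/w3.png

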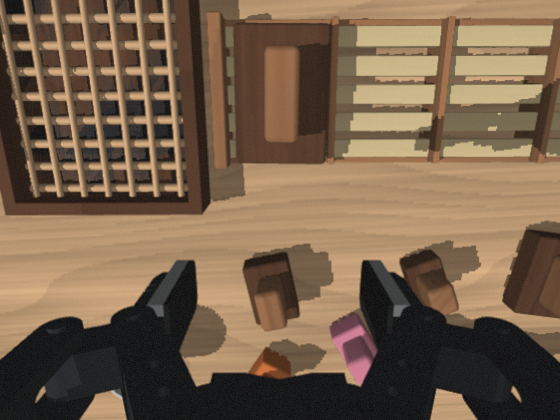

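```bash
python3 - <<'E'
from h import *
r=viewer.read_camera('wrist'); 
for n,z,L in (('slab',.064,[(237,23),(330,23),(236,163),(327,163)]),('L',.05,[(216,14),(221,167)]),('d12',.042,[(336,20),(332,162)]),('d23',.042,[(449,18),(436,161)]),('slats',.03,[(390,26),(390,159)])):
    W=cast(r,L,z)[:,:2]*1000; print(n,W.round(1).tolist(),'mid',W.mean(0).round(1))
h=cv2.cvtColor(r['frame'],cv2.COLOR_BGR2HSV); print(h[90,225:350:2].tolist())
E
```

```text
slab [[678.0, 165.1], [674.6, 92.6], [568.6, 174.5], [564.9, 96.0]] mid [621.5 132. ]
L [[688.3, 182.9], [563.5, 190.1]] mid [625.9 186.5]
d12 [[680.9, 84.5], [562.1, 88.5]] mid [621.5  86.5]
d23 [[678.2, -9.7], [558.6, -7.6]] mid [618.4  -8.7]
slats [[676.5, 35.8], [560.5, 31.3]] mid [618.5  33.5]
[[13, 115, 69], [16, 90, 91], [22, 80, 118], [23, 80, 118], [22, 78, 117], [12, 118, 80], [11, 117, 85], [12, 126, 83], [10, 120, 87], [10, 115, 95], [11, 123, 93], [12, 125, 92], [12, 115, 89], [11, 123, 87], [10, 122, 90], [11, 122, 90], [12, 123, 91], [11, 116, 92], [11, 120, 96], [12, 127, 92], [13, 128, 134], [12, 127, 151], [12, 128, 153], [13, 127, 153], [13, 128, 151], [13, 124, 150], [13, 127, 149], [13, 127, 143], [13, 125, 143], [13, 128, 141], [13, 128, 145], [13, 133, 148], [13, 127, 149], [13, 126, 152], [13, 130, 147], [13, 129, 130], [12, 120, 108], [13, 119, 75], [10, 113, 54], [11, 112, 57], [13, 111, 55], [10, 112, 57], [8, 104, 59], [14, 121, 57], [12, 118, 56], [10, 107, 55], [11, 112, 57], [11, 106, 53], [12, 104, 54], [11, 121, 59], [13, 111, 53], [13, 113, 52], [14, 107, 55], [13, 122, 92], [14, 125, 98], [13, 122, 100], [19, 87, 111], [22, 78, 118], [21, 79, 119], [21, 83, 120], [21, 80, 118], [20, 80, 118], [21, 78, 118]]
```

step_arm:
  increments: "-13 36 0 0.03; -28 80 0 0.08; -44 125 0 0.127; -61 172 0 0.127; -78 220 0 0.127"

```text
clock: 7.95
eef_pos: [0.4599, -0.0798, 0.2029]
tool_rot: [0.0, 0.996, -0.089, 0.001]
force: [1.1, -0.6, 0.5]
opening: 0.0679
finger_force: 0.0
```

```bash
python3 - <<'E'
from h import *
go(429,-145.6,205,-10)
r=viewer.read_camera('wrist'); p=proj(r,[.429,-.1456,.07])[0]; print(p,handle(r,p,win=130,k=2,hi=255))
E
```

```text
t 7.95 eef [459.9 -79.8 202.9] yaw -10.2 | inc [-18.8  70.2  -2.1] -0.003
[359.24267192 210.23673269] (429.8787536621094, -144.7290496826172, 51.89667892456055, 23.481792449951172, -10.491096496582031)
```

step_arm:
  increments: "-8 28 0 0; -14 54 0 0; -17 62 0 0; -17 62 0 0"

```text
clock: 8.4
eef_pos: [0.4324, -0.1369, 0.2025]
tool_rot: [0.0, 0.996, -0.09, 0.0]
force: [1.1, 0.3, -0.4]
opening: 0.0683
finger_force: 0.0
```

```bash
python3 - <<'E'
from h import *
go(429.5,-145,41.5,-10.3)
r=viewer.read_camera('wrist'); p=proj(r,[.429,-.1456,.07])[0]; print(p,handle(r,p,win=130,k=2,hi=255))
go(429.5,-145,41.5,-10.3)
E
```

```text
t 8.4 eef [ 432.4 -136.9  202.5] yaw -10.3 | inc [ -1.5   8.4 161. ] -0.0
[289.63255949 191.10346539] (429.62139892578125, -145.42291259765625, 52.05435562133789, 22.468780517578125, -10.309234619140625)
t 8.45 eef [ 432.8 -135.7  202.5] yaw -10.2 | inc [ -1.8   9.8 161. ] 0.002
```

step_arm:
  increments: "-1 5 30 0; -2 9 75 0; -2 9 115 0; -2 9 145 0; -2 9 158 0"

```text
clock: 8.95
eef_pos: [0.428, -0.1422, 0.0416]
tool_rot: [-0.001, 0.996, -0.087, -0.002]
force: [0.0, 0.4, 0.7]
opening: 0.068
finger_force: 0.0
```

step_arm:
  increments: "0 0 3 0; 0 0 3 0; 0 0 3 0"

```text
clock: 9.25
eef_pos: [0.4296, -0.1439, 0.0419]
tool_rot: [0.0, 0.996, -0.088, 0.001]
force: [0.1, -0.2, 0.6]
opening: 0.0684
finger_force: 0.0
```

```bash
python3 - <<'E'
from h import *
go(429.5,-145.3,41.5,-10.3)
E
```

```text
t 9.25 eef [ 429.6 -143.9   41.9] yaw -10.1 | inc [0.1 1.4 0.4] 0.003
```

step_arm:
  increments: "0 1 0 0; 0 1 0 0; 0 1 0 0; 0 1 0 0; 0 1 0 0"
  jaw: 1

```text
clock: 9.75
eef_pos: [0.4286, -0.1459, 0.0418]
tool_rot: [0.0, 0.996, -0.089, 0.001]
force: [-1.7, -1.4, 7.0]
opening: 0.0232
finger_force: 58.4
```

step_arm:
  increments: "0 0 0 0; 0 0 -5 0; 0 0 -25 0; 0 0 -60 0; 0 0 -90 0"

```text
clock: 10.25
eef_pos: [0.4279, -0.1451, 0.1325]
tool_rot: [-0.0, 0.996, -0.088, -0.0]
force: [0.2, 0.0, -0.6]
opening: 0.023
finger_force: 59.1
```

step_arm:
  increments: "0 0 -15 0; 0 0 -20 0"

```text
clock: 10.45
eef_pos: [0.4291, -0.1455, 0.153]
tool_rot: [0.0, 0.996, -0.089, 0.002]
force: [0.5, -0.8, -1.7]
opening: 0.0233
finger_force: 59.1
```

```bash
python3 - <<'E'
from h import *
go(623.5,36,150,-2.7)
E
```

```text
t 10.45 eef [ 429.1 -145.5  153. ] yaw -10.2 | inc [ 159.3 -212.9    3.5] -0.13
```

step_arm:
  increments: "20 -27 0 -0.03; 48 -65 0 -0.07; 77 -104 0 -0.11; 105 -140 0 -0.13; 130 -174 0 -0.13"

```text
clock: 10.95
eef_pos: [0.5877, 0.0047, 0.15]
tool_rot: [-0.0, 1.0, -0.023, -0.001]
force: [-0.8, -0.8, -0.6]
opening: 0.0233
finger_force: 59.1
```

```bash
python3 - <<'E'
from h import *
go(622.5,36,80,-2.7)
E
```

```text
t 10.95 eef [587.7   4.7 150. ] yaw -2.6 | inc [ 33.5 -32.9  70. ] 0.001
```

step_arm:
  increments: "15 -15 5 0; 25 -25 15 0; 29 -30 30 0; 29 -30 45 0; 29 -30 50 0"

```text
clock: 11.45
eef_pos: [0.6149, 0.0302, 0.0981]
tool_rot: [0.001, 1.0, -0.024, -0.002]
force: [-0.9, -0.6, -1.7]
opening: 0.0231
finger_force: 59.1
```

step_arm:
  increments: "0 0 2 0; 0 0 3 0; 0 0 3 0"

```text
clock: 11.75
eef_pos: [0.6174, 0.0312, 0.0986]
tool_rot: [0.0, 1.0, -0.024, 0.0]
force: [0.2, 0.4, -0.8]
opening: 0.0232
finger_force: 59.1
```

```bash
python3 - <<'E'
from h import *
go(622.5,36,72,-2.7)
E
```

```text
t 11.75 eef [617.4  31.2  98.6] yaw -2.7 | inc [ 4.8 -5.1 26.6] -0.001
```

step_arm:
  increments: "3 -3 0 0; 5 -5 6 0; 5 -5 14 0; 5 -5 20 0; 5 -5 22 0"

```text
clock: 12.25
eef_pos: [0.6217, 0.0362, 0.0748]
tool_rot: [0.0, 1.0, -0.024, -0.001]
force: [0.5, 0.5, -1.8]
opening: 0.0233
finger_force: 59.1
```

step_arm:
  increments: "0 0 1 0; 0 0 2 0; 0 0 3 0; 0 0 4 0; 0 0 4 0"

```text
clock: 12.75
eef_pos: [0.6226, 0.0364, 0.0722]
tool_rot: [0.0, 1.0, -0.024, 0.0]
force: [0.4, -0.1, -2.2]
opening: 0.0232
finger_force: 59.1
```

step_arm:
  increments: "0 0 1 0; 0 0 1 0; 0 0 2 0; 0 0 2 0"

```text
clock: 13.15
eef_pos: [0.6228, 0.0357, 0.0717]
tool_rot: [0.0, 1.0, -0.024, 0.001]
force: [-6.3, -2.5, 14.2]
opening: 0.0232
finger_force: 61.3
```

step_arm:
  increments: "0 0 -1 0; 0 0 -1 0"

```text
clock: 13.35
eef_pos: [0.6227, 0.0361, 0.0719]
tool_rot: [0.0, 1.0, -0.024, 0.0]
force: [-3.0, -1.8, 7.9]
opening: 0.0231
finger_force: 60.4
```

step_arm:
  increments: "0 0 0 0; 0 0 0 0; 0 0 0 0; 0 0 -5 0; 0 0 -20 0"
  jaw: 0.2

```text
clock: 13.85
eef_pos: [0.6215, 0.0363, 0.0904]
tool_rot: [0.0, 1.0, -0.024, -0.001]
force: [0.9, -0.5, 0.1]
opening: 0.0686
finger_force: 0.0
```

step_arm:
  increments: "0 0 -40 0; 0 0 -75 0; -25 -10 -100 0; -60 -30 -110 0; -95 -50 -110 0"

```text
clock: 14.35
eef_pos: [0.5305, 0.0916, 0.2043]
tool_rot: [-0.001, 1.0, -0.024, 0.002]
force: [0.1, 0.6, 1.0]
opening: 0.0685
finger_force: 0.0
```

```bash
python3 - <<'E'
from h import *
r=viewer.read_camera('wrist')
for n,P in (('b',[.623,.036,.1]),('a',[.628,.134,.1])):
  p=proj(r,P)[0]; print(n,p,handle(r,p,z=.1,win=130,k=2,hi=255))
p=proj(r,[.428,.152,.07])[0]; print('c',p); 
try: print(handle(r,p,win=130,k=2,hi=255))
except Exception as e: print(e)
go(428,152,205,6)
E
```

```text
b [351.4316511   68.62335332] (622.9686889648438, 38.56554412841797, 53.48957443237305, 27.211458206176758, -3.034576416015625)
a [213.69552384  68.06327266] (625.0321655273438, 133.07080078125, 67.21904754638672, 24.20064926147461, -3.3473968505859375)
c [220.53168425 298.10413372]
(429.2742614746094, 152.55569458007812, 41.125099182128906, 22.759017944335938, 8.875925064086914)
t 14.4 eef [524.   96.4 203.3] yaw -2.4 | inc [-98.2 -51.5  -1.5] -0.147
```

step_arm:
  increments: "-25 -13 0 -0.06; -55 -28 0 -0.12; -80 -42 0 -0.18; -92 -47 0 -0.18; -92 -47 0 -0.18"

```text
clock: 14.9
eef_pos: [0.4396, 0.1429, 0.2021]
tool_rot: [-0.0, 0.998, 0.067, 0.001]
force: [0.2, -0.3, 0.0]
opening: 0.0684
finger_force: 0.0
```

```bash
python3 - <<'E'
from h import *
r=viewer.read_camera('wrist')
p=proj(r,[.429,.1525,.07])[0]; v=handle(r,p,win=130,k=2,hi=255); print(p,v)
go(v[0],v[1],41.8,v[4])
E
```

```text
[266.65775925 200.10585226] (427.8924560546875, 153.8131866455078, 39.8460807800293, 22.68303108215332, 8.990910530090332)
t 14.95 eef [440.9 142.  201.9] yaw 7.6 | inc [-11.6 -13.4 160.1] -0.025
```

step_arm:
  increments: "-6 -6 10 -0.02; -11 -12 40 -0.02; -11 -12 85 -0.02; -11 -12 125 -0.02; -11 -12 150 -0.02"

```text
clock: 15.45
eef_pos: [0.4268, 0.1515, 0.0479]
tool_rot: [0.0, 0.997, 0.076, -0.002]
force: [0.1, -0.7, 0.8]
opening: 0.0684
finger_force: 0.0
```

step_arm:
  increments: "0 0 5 0; 0 0 8 0; 0 0 8 0; 0 0 8 0"

```text
clock: 15.85
eef_pos: [0.4289, 0.1529, 0.0442]
tool_rot: [-0.0, 0.997, 0.076, 0.001]
force: [-0.2, 0.5, 0.4]
opening: 0.0684
finger_force: 0.0
```

```bash
python3 - <<'E'
from h import *
go(428,153.5,41.8,8.9)
E
```

```text
t 15.85 eef [428.9 152.9  44.2] yaw 8.7 | inc [-0.8 -0.7  2.4] -0.003
```

step_arm:
  increments: "-1 -1 2 0; -1 -1 2 0"

```text
clock: 16.05
eef_pos: [0.4269, 0.1536, 0.0416]
tool_rot: [-0.0, 0.997, 0.076, 0.001]
force: [-0.3, -0.3, -0.6]
opening: 0.0685
finger_force: 0.0
```

step_arm:
  increments: "0 0 0 0; 0 0 0 0; 0 0 0 0; 0 0 0 0; 0 0 0 0"
  jaw: 1

```text
clock: 16.55
eef_pos: [0.4269, 0.1533, 0.0414]
tool_rot: [0.0, 0.997, 0.076, 0.0]
force: [-1.3, -1.9, 6.2]
opening: 0.0235
finger_force: 58.5
```

step_arm:
  increments: "0 0 0 0; 0 0 -5 0; 0 0 -25 0; 0 0 -60 0; 0 0 -95 0"

```text
clock: 17.05
eef_pos: [0.4259, 0.1532, 0.137]
tool_rot: [0.0, 0.997, 0.076, -0.001]
force: [0.2, 0.3, -1.4]
opening: 0.0233
finger_force: 59.0
```

step_arm:
  increments: "0 0 -15 0; 0 0 -18 0"

```text
clock: 17.25
eef_pos: [0.4278, 0.1539, 0.1562]
tool_rot: [-0.001, 0.997, 0.076, 0.002]
force: [-0.0, -0.4, -1.0]
opening: 0.0233
finger_force: 59.0
```

```bash
python3 - <<'E'
from h import *
go(618.7,-62,155,-2.7)
E
```

```text
t 17.25 eef [427.8 153.9 156.2] yaw 8.7 | inc [155.9 242.4   1.5] 0.2
```

step_arm:
  increments: "18 28 0 0.04; 42 66 0 0.08; 68 106 0 0.12; 92 144 0 0.16; 115 178 0 0.2"

```text
clock: 17.75
eef_pos: [0.5678, -0.0073, 0.1527]
tool_rot: [0.0, 1.0, -0.025, -0.001]
force: [0.9, 1.3, -2.1]
opening: 0.0232
finger_force: 59.0
```

step_arm:
  increments: "0 0 0 0; 0 0 0 0"

```text
clock: 17.95
eef_pos: [0.5668, -0.0058, 0.1525]
tool_rot: [0.0, 1.0, -0.024, -0.001]
force: [-1.0, 0.8, -0.7]
opening: 0.0234
finger_force: 59.1
```

```bash
python3 - <<'E'
from h import *
go(617.7,-62,100,-2.7)
E
```

```text
t 17.95 eef [566.8  -5.8 152.5] yaw -2.8 | inc [53.7 53.6 52.4] -0.002
```

step_arm:
  increments: "16 16 0 0; 36 36 5 0; 50 50 18 0; 53 53 35 0; 53 53 50 0"

```text
clock: 18.45
eef_pos: [0.6172, -0.0598, 0.1026]
tool_rot: [-0.0, 1.0, -0.023, -0.001]
force: [-0.4, -0.1, -1.8]
opening: 0.0231
finger_force: 59.1
```

step_arm:
  increments: "0 0 6 0; 0 0 15 0; 0 0 22 0; 0 0 26 0; 0 0 26 0"

```text
clock: 18.95
eef_pos: [0.6176, -0.0603, 0.0778]
tool_rot: [0.0, 1.0, -0.023, -0.0]
force: [0.2, -0.5, -0.2]
opening: 0.0237
finger_force: 59.1
```

```bash
python3 - <<'E'
from h import *
go(617.7,-62,71.6,-2.7)
E
```

```text
t 18.95 eef [617.6 -60.3  77.8] yaw -2.7 | inc [0.2 1.7 6.2] 0.0
```

step_arm:
  increments: "0 1 1 0; 0 1 2 0; 0 1 3 0; 0 1 4 0; 0 1 5 0"

```text
clock: 19.45
eef_pos: [0.6179, -0.0615, 0.0731]
tool_rot: [0.0, 1.0, -0.024, 0.0]
force: [0.5, 0.1, -0.7]
opening: 0.023
finger_force: 59.1
```

step_arm:
  increments: "0 0 1 0; 0 0 1 0; 0 0 1 0"

```text
clock: 19.75
eef_pos: [0.6178, -0.0614, 0.0721]
tool_rot: [0.0, 1.0, -0.024, -0.0]
force: [0.3, 0.1, -0.7]
opening: 0.0231
finger_force: 59.1
```

step_arm:
  increments: "0 0 1 0; 0 0 1 0; 0 0 1 0"

```text
clock: 20.05
eef_pos: [0.6181, -0.0617, 0.0716]
tool_rot: [0.0, 1.0, -0.024, 0.0]
force: [-0.7, -1.0, 4.9]
opening: 0.0237
finger_force: 59.9
```

Contact; release and back off towards block_d.

step_arm:
  increments: "0 0 0 0; 0 0 0 0; 0 0 0 0; 0 0 -5 0; 0 0 -20 0"
  jaw: 0.2

```text
clock: 20.55
eef_pos: [0.6168, -0.0614, 0.0902]
tool_rot: [-0.0, 1.0, -0.024, -0.001]
force: [0.4, -0.9, 0.8]
opening: 0.0684
finger_force: 0.0
```

step_arm:
  increments: "0 0 -40 0; 0 0 -75 0; -25 -5 -100 0; -60 -15 -110 0; -95 -25 -110 0"

```text
clock: 21.05
eef_pos: [0.5243, -0.0317, 0.2032]
tool_rot: [-0.0, 1.0, -0.024, 0.002]
force: [0.2, 0.3, -1.1]
opening: 0.068
finger_force: 0.0
```

```bash
python3 - <<'E'
from h import *
r=viewer.read_camera('wrist')
for n,P,z in (('c',[.6185,-.062,.1],.1),('b',[.623,.036,.1],.1),('d',[.43,-.014,.07],.07)):
  p=proj(r,P)[0]; print(n,p,handle(r,p,z=z,win=100,k=2,hi=255))
go(430,-14.5,205,18)
E
```

```text
c [316.02833154  67.61517546] (618.0321044921875, -60.85389709472656, 40.53612518310547, 24.031993865966797, -2.6587142944335938)
b [177.67438151  67.74909112] (622.7355346679688, 35.984214782714844, 52.83059310913086, 21.633039474487305, -3.0241775512695312)
d [264.89795145 288.87460441] (431.8686218261719, -13.234590530395508, 29.787567138671875, 22.19964599609375, 18.143159866333008)
t 21.1 eef [517.8 -29.5 201.9] yaw -2.6 | inc [-88.4 -11.   -2.8] -0.36
```

step_arm:
  increments: "-20 -3 0 -0.1; -45 -7 0 -0.2; -65 -10 0 -0.3; -78 -11 0 -0.36; -78 -11 0 -0.36"

```text
clock: 21.6
eef_pos: [0.4455, -0.0172, 0.2015]
tool_rot: [0.0, 0.988, 0.156, -0.0]
force: [0.5, -0.6, -0.0]
opening: 0.0683
finger_force: 0.0
```

```bash
python3 - <<'E'
from h import *
r=viewer.read_camera('wrist')
p=proj(r,[.431,-.0135,.07])[0]; v=handle(r,p,win=130,k=2,hi=255); print(p,v)
go(v[0],v[1],41.8,v[4])
cv2.imwrite('pics/d.png',r['frame'])
E
```

```text
[270.08415543 204.06814349] (430.5517578125, -12.505800247192383, 28.371620178222656, 21.52263069152832, 18.2142276763916)
t 21.65 eef [446.7 -17.4 201.6] yaw 17.8 | inc [-14.   -9.7 159.8] -0.007
```

View pics/d.png

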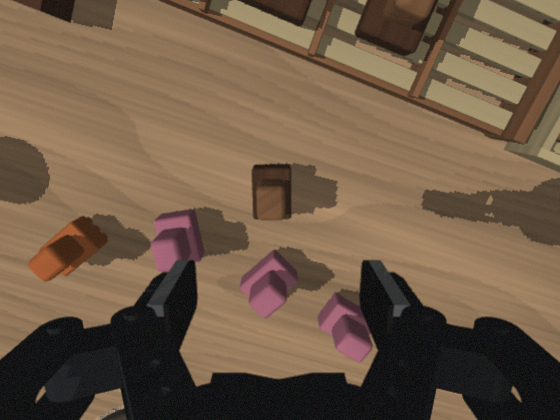

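step_arm:
  increments: "-8 -5 10 0; -14 -9 40 0; -14 -9 85 0; -14 -9 125 0; -14 -9 150 0"

```text
clock: 22.15
eef_pos: [0.4306, -0.0132, 0.0488]
tool_rot: [-0.0, 0.988, 0.155, -0.001]
force: [0.2, 0.3, 0.3]
opening: 0.068
finger_force: 0.0
```

step_arm:
  increments: "0 0 5 0; 0 0 9 0; 0 0 9 0; 0 0 9 0"

```text
clock: 22.55
eef_pos: [0.4318, -0.013, 0.0432]
tool_rot: [0.0, 0.988, 0.155, 0.001]
force: [0.1, -1.0, 0.5]
opening: 0.0683
finger_force: 0.0
```

```bash
python3 - <<'E'
from h import *
go(430.8,-13,41.8,18.2)
E
```

```text
t 22.55 eef [431.8 -13.   43.2] yaw 17.9 | inc [-1.  -0.4  1.4] -0.005
```

step_arm:
  increments: "-1 0 1 -0.005; -1 0 1 -0.005"

```text
clock: 22.75
eef_pos: [0.43, -0.0135, 0.0417]
tool_rot: [0.0, 0.987, 0.158, 0.001]
force: [-0.9, -0.9, -0.5]
opening: 0.0686
finger_force: 0.0
```

step_arm:
  increments: "0 0 0 0; 0 0 0 0; 0 0 0 0; 0 0 0 0; 0 0 0 0"
  jaw: 1

```text
clock: 23.25
eef_pos: [0.43, -0.0135, 0.0415]
tool_rot: [0.0, 0.987, 0.158, 0.0]
force: [-0.7, -1.1, 5.9]
opening: 0.0231
finger_force: 58.5
```

step_arm:
  increments: "0 0 0 0; 0 0 -5 0; 0 0 -25 0; 0 0 -60 0; 0 0 -95 0"

```text
clock: 23.75
eef_pos: [0.4288, -0.0133, 0.137]
tool_rot: [-0.0, 0.987, 0.158, -0.001]
force: [0.6, -0.7, -1.6]
opening: 0.0235
finger_force: 59.0
```

step_arm:
  increments: "0 0 -15 0; 0 0 -18 0; 0 0 -18 0"

```text
clock: 24.05
eef_pos: [0.4296, -0.0134, 0.1541]
tool_rot: [0.0, 0.987, 0.158, 0.0]
force: [-0.3, 0.1, -1.3]
opening: 0.0233
finger_force: 59.0
```

```bash
python3 - <<'E'
from h import *
go(614.1,-160,155,-2.7)
E
```

```text
t 24.05 eef [429.6 -13.4 154.1] yaw 18.2 | inc [129.5 196.8  -0.8] 0.365
```

step_arm:
  increments: "19 28 0 0.08; 43 66 0 0.16; 68 104 0 0.24; 90 137 0 0.32; 100 152 0 0.365"

```text
clock: 24.55
eef_pos: [0.5734, -0.1294, 0.1518]
tool_rot: [0.001, 1.0, -0.026, -0.001]
force: [-0.4, 0.7, -0.8]
opening: 0.0233
finger_force: 59.0
```

step_arm:
  increments: "0 0 0 0; 0 0 0 0"

```text
clock: 24.75
eef_pos: [0.5709, -0.1261, 0.1522]
tool_rot: [-0.0, 1.0, -0.023, -0.002]
force: [-0.0, 0.2, -0.8]
opening: 0.0233
finger_force: 59.0
```

```bash
python3 - <<'E'
from h import *
go(613.5,-160,100,-2.7)
E
```

```text
t 24.75 eef [ 570.9 -126.1  152.2] yaw -2.7 | inc [44.3 31.9 52. ] 0.001
```

step_arm:
  increments: "16 12 0 0; 34 25 5 0; 43 31 18 0; 44 32 35 0; 44 32 50 0"

```text
clock: 25.25
eef_pos: [0.6134, -0.1597, 0.102]
tool_rot: [-0.0, 1.0, -0.023, -0.001]
force: [-0.2, -0.1, -1.7]
opening: 0.023
finger_force: 59.0
```

step_arm:
  increments: "0 0 6 0; 0 0 15 0; 0 0 22 0; 0 0 26 0; 0 0 26 0"

```text
clock: 25.75
eef_pos: [0.6143, -0.1605, 0.0777]
tool_rot: [-0.0, 1.0, -0.024, -0.0]
force: [-0.2, 0.4, -0.1]
opening: 0.0233
finger_force: 59.0
```

```bash
python3 - <<'E'
from h import *
go(613.5,-160,71.6,-2.7)
E
```

```text
t 25.75 eef [ 614.3 -160.5   77.7] yaw -2.7 | inc [-0.8 -0.4  6.1] -0.0
```

step_arm:
  increments: "0 0 1 0; 0 0 2 0; 0 0 3 0; 0 0 4 0; 0 0 5 0"

```text
clock: 26.25
eef_pos: [0.6147, -0.1606, 0.0731]
tool_rot: [0.0, 1.0, -0.024, 0.0]
force: [0.2, -0.1, -0.6]
opening: 0.0235
finger_force: 59.0
```

step_arm:
  increments: "0 0 1 0; 0 0 1 0; 0 0 1 0"

```text
clock: 26.55
eef_pos: [0.6146, -0.1606, 0.0721]
tool_rot: [0.0, 1.0, -0.024, -0.0]
force: [-0.1, -0.1, -0.3]
opening: 0.0231
finger_force: 59.0
```

step_arm:
  increments: "0 0 1 0; 0 0 1 0; 0 0 1 0"

```text
clock: 26.85
eef_pos: [0.6149, -0.1608, 0.0716]
tool_rot: [0.0, 1.0, -0.024, 0.0]
force: [-1.5, -0.2, 4.5]
opening: 0.023
finger_force: 59.8
```

step_arm:
  increments: "0 0 0 0; 0 0 0 0; 0 0 0 0; 0 0 -5 0; 0 0 -20 0"
  jaw: 0.2

```text
clock: 27.35
eef_pos: [0.6135, -0.1604, 0.0904]
tool_rot: [-0.0, 1.0, -0.024, -0.001]
force: [1.0, -0.5, 0.9]
opening: 0.0681
finger_force: 0.0
```

step_arm:
  increments: "0 0 -40 0; 0 0 -75 0; -25 -10 -110 0; -65 -25 -140 0; -110 -45 -160 0"

```text
clock: 27.85
eef_pos: [0.5114, -0.1128, 0.2523]
tool_rot: [0.0, 1.0, -0.024, 0.002]
force: [0.8, 1.2, 0.9]
opening: 0.0684
finger_force: 0.0
```

step_arm:
  increments: "-30 -30 -20 0; -60 -65 -40 0; -80 -90 -40 0; -80 -100 -40 0; -80 -100 -40 0"

```text
clock: 28.35
eef_pos: [0.4362, -0.0077, 0.2904]
tool_rot: [-0.0, 1.0, -0.022, 0.001]
force: [0.3, -0.7, 0.2]
opening: 0.0685
finger_force: 0.0
```

```bash
python3 - <<'E'
from h import *
r=viewer.read_camera('wrist'); cv2.imwrite('pics/fin.png',r['frame'])
for n,P in dict(a=[.628,.134,.1],b=[.623,.036,.1],c=[.6185,-.062,.1],d=[.614,-.16,.1]).items():
  p=proj(r,P)[0]; print(n,p.round(),handle(r,p,z=.1,win=100,k=2,hi=255))
E
```

```text
a [108. -32.] None
b [220. -31.] None
c [332. -31.] None
d [444. -30.] None
```

View pics/fin.png

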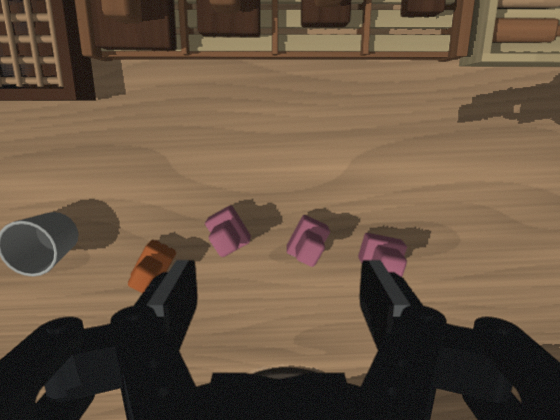

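Blocks are at the top edge, the rest is half out of view; the cup and look-alikes are undisturbed. I'll move forward for a full check.

step_arm:
  increments: "30 0 0 0; 70 0 0 0; 105 0 0 0; 110 0 0 0; 110 0 0 0"

```text
clock: 28.9
eef_pos: [0.5467, -0.0157, 0.2879]
tool_rot: [0.0, 1.0, -0.025, -0.001]
force: [-0.0, -0.5, 0.2]
opening: 0.0684
finger_force: 0.0
```

```bash
python3 - <<'E'
from h import *
r=viewer.read_camera('wrist'); cv2.imwrite('pics/fin2.png',r['frame'])
for n,P in dict(a=[.628,.134,.1],b=[.623,.036,.1],c=[.6185,-.062,.1],d=[.614,-.16,.1]).items():
  p=proj(r,P)[0]; print(n,p.round(),handle(r,p,z=.1,win=100,k=2,hi=255))
E
```

```text
a [118. 100.] (625.107666015625, 132.4900360107422, 66.60807037353516, 23.248319625854492, -3.625518798828125)
b [221. 100.] (623.178955078125, 36.255523681640625, 52.837825775146484, 22.497203826904297, -3.05523681640625)
c [324. 100.] (618.329345703125, -60.63938903808594, 40.199649810791016, 24.92778968811035, -2.435272216796875)
d [427. 100.] (614.9114379882812, -158.8675079345703, 29.845319747924805, 25.67694664001465, -1.1141204833984375)
```

View pics/fin2.png

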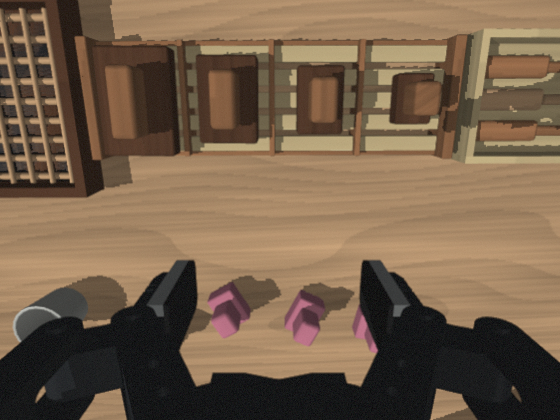

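```bash
python3 -c "
from bench import bot
print(bot.close_job())"
```

```text
the job is handed in; nothing more can be done
None
```

The four blocks stand carved face down in bays 1 to 4, largest next to the colour tray, each within about 3 mm of its bay's middle and 2° of straight in the last pictures; the cup and look-alikes were not touched, and the job was handed in at about 29 s.

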